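Peel a stuck weighing tray and hold it over a funnel for rinsing

TASK

First set the blue funnel upright and fully down in the amber bottle's neck and let go; then peel the white top tray, which has an orange tab to grip, off the stack it is stuck to, raising the tab corner clearly while the opposite pouring corner still sits on the stack. The program finishes while holding the tray for rinsing, still, sloping clearly (about 15 to 45 degrees) down to its pouring corner, that corner over the funnel's mouth and a few centimetres above it, the tray touching nothing else. Do not shift the bottle or disturb the moisture can, vial and brass weight near by.

Things in the scene. Friction and masses are not known exactly. Their poses are not given: they have to be found in the camera images.
- funnel: blue funnel, 70 mm high, 60 g, at first upright in the holder's hole (lifts straight out). Origin at the centre of the stem's lower end, z up through the mouth. Stem diameter 16 mm at the tip, 22 mm at 36 mm up; cone from there to 56 mm diameter at 56 mm up; upright band of 56 mm diameter from 56 to 70 mm, to be gripped across from above
- funnel_mouth (a point): centre of the funnel's mouth, level with its upper edge, 70 mm above the funnel's origin; the mouth is 51 mm wide inside
- holder: grey square block 66 x 66 x 50 mm, fixed to the bench, with a 30 mm hole down its middle in which the funnel stands at first, its rim about 80 mm above the bench; origin under its centre
- bottle: amber bottle, loose, 0.7 kg, 80 mm high, body 76 mm in diameter to 46 mm up, shoulder to 60 mm, then the neck, 38 mm outer and 30 mm inner diameter. Origin at the centre of its underside, z up. When the funnel is fully down its cone rests on the neck, its origin 39 mm above the bottle's, its mouth 109 mm above the bench
- bottle_mouth (a point): centre of the bottle's mouth, 80 mm above its underside
- stack: weighted dark steel stand fixed to the bench (plate 108 mm square) with a stack of grey trays 86 mm square, topped by a 76 mm square collar 45 mm above the bench on which the top tray's rim rests. Origin under its centre on the bench; x level along the squares' diagonal, towards the top tray's tab corner
- tray: white square top tray, 86 x 86 mm, 60 g. Origin: centre of the square, at the rim's upper face (47.5 mm above the bench at first); z up; x along the diagonal, from pouring corner to tab corner. Rim 2.5 mm thick, lip turned down 10 mm round the collar, dish 55 mm square, 12 mm deep. Stuck: sprung spots grip the lip, some 8 N in all, over the first 6 mm of lift; swing it up 20 degrees, then lift
- tray_tab (a point): foot of the orange tab, level with the rim's upper face (tray x = +45 mm, y = 0). The tab is an upright plate here: 10 mm thick along tray x, 24 mm wide along y, rising 30 mm above the rim; grip it across its 10 mm, from above, fingertips just above the rim
- tray_pour (a point): tip of the orange-marked pouring corner, level with the rim's upper face (tray x = -66 mm, y = 0)
- can: small white lidded moisture can, 53 mm diameter, 32 mm high, a bystander; origin under its centre
- vial: glass vial with black cap, 27 mm diameter, 66 mm high, a bystander; origin under its centre
- weight: brass knob weight, 30 mm diameter, 40 mm high, a bystander; origin under its centre
Mind the look-alikes: they are no part of the job. Of the things shaped like the funnel, the blue one is meant.

How it is judged:
By the outcome, as a careful person would: the job done as asked, in the order asked, and still so for the second after the job is handed in, while the arm keeps its last pose, push and grip.
It also fails if it takes over 67 s, if anything falls off the work surface, if the arm or the gripper's body presses on something with over 40 N, if the wrist force passes 120 N, or if a joint passes its speed limit or range.

ROBOT

A 6-joint arm with a two-finger parallel gripper is mounted at the origin on the work surface; the furniture and walls round the work are solid. World frame = base frame: x ahead of the robot, y to its left, z up, the work surface at z = 0. Lengths are in m, angles in rad, forces in N, time in s.
With the tool pointing down it reaches from about 0.325 to 0.75 m from the base axis. Payload 7.6 kg.
Tool frame: the origin (TCP) lies at the very end of the fingers, on their centre line; the grasp point (between the pads) lies r.grasp_offset behind it (r.grasp_offset is the distance from the TCP to the grasp point, in m); z points along the fingers, y is the line along which they close (so a half turn about z gives the same grasp; the last joint's range is limited). The gripper opens to 85 mm and grips with 20 to 120 N. Pads are 22 mm wide; open, the fingers measure 114 mm over their backs; the gripper's body (76 mm by 85 mm) begins 54 mm behind the grasp point. The pads swing forward as they close: fully open they stand 13 mm farther back than shut.
Start: joints at [1.072, 0.052, 1.401, -0, 1.689, -0.07], TCP at [0.218, 0.477, 0.231] pointing down, gripper open.
Joint ranges: [-2.9, 2.9], [-0.91, 2.17], [0.12, 2.37], [-1.06, 4.2], [0.26, 2.73], [-2.93, 2.93]. Speed limits (rad/s): [2.57, 2.57, 3.01, 3.14, 3.14, 3.14].

INTERFACE

Orientations are given as a rotation vector (axis times angle).
In Python, from station import r, cams, ticket gives the robot as it stands. The module is installed in compiled form; this text tells all that it offers.
- The arm moves only by the tool move_arm, never from a script. Its argument "steps" is a list of rows, each a list of 7 numbers: the closure, from 0 (fully open) to 1 (shut), then the shift along the tool's x, y, z scaled (see below), then the turn, a rotation vector about the tool's x, y, z scaled (see below). In form: [[grip, x, y, z, rx, ry, rz], ...]. A call has 1 to 20 rows; each row is the pose to reach, as a shift and turn from the pose commanded when the call began, along the tool's axes at that moment; what a row does not reach only later rows make up. The controller multiplies each number of a shift by 100 mm and each number of a turn by 45 degrees. A row lasts 1/10 s, in which the tool goes at most 50 mm and 8.59 degrees, less where a joint would pass 70% of its speed; a pose out of reach is approached as far as the arm can. A call with a number of a shift or a turn outside -1 to 1 is refused whole. A call with a gripper value outside its range is refused whole. The fingers move at their own pace and stop on an object; "force" is the grip in N (left out, the last holds). Time passes only in rows, so rows that repeat a pose let the fingers close. It gives the time, the measured TCP pose, the force, the opening and the grip force at its end, in the units of the state.
- r.read_state(): the state, without advancing time (a new reading comes with each control period).
- cams.capture(name): name is "side" or "top" or "wrist"; returns a dict with "img" (420x560x3 uint8, red, green, blue), "z_map" (420x560 float32, m along the optical axis (not along the pixel's ray), 0 where there is no reading), "fx", "fy", "cx", "cy" (pixels), "world_from_camera" (4x4, takes a point from camera to world coordinates). Camera axes: x right, y up, looking along -z (the intrinsics and any distortion apply to the point x, -y, -z); pixel columns grow to the right and rows downward; lengths in m; the calibration is good to about 2 mm. A picture is of the moment at which its call begins.
- ticket.hand_in(): hands the job in; it is judged then, once.
The state is a dict: "clock": time; "qpos": joint angles; "joint_vel": joint speeds; "joint_efforts": joint torques, N m; "tcp_pos": TCP position; "tcp_rot": TCP orientation; "wrist_force": force on the tool from outside, world axes, zero at the start; "ft_torque": the same for the moment, N m; "gripper_width": opening from 0.0 (shut) to 1.0 (fully open); "grip_force": force on a finger pad.
Only numpy, scipy, OpenCV 4.12 (cv2) and the standard library are available. Lean on these libraries where they do the work, as an engineer would, in place of code of your own. Each camera call takes 0.05 s, during which the arm holds its last target. There are 200 camera calls.

## Working session

There is one attempt and no reset: what is moved stays moved. The work goes in short steps, Python scripts to look and compute and a tool call to move; the robot and the scene stay as the last step left them, time stands still between calls to the robot, and variables do not carry over. Pictures are saved under pics/ and viewed, at most 10 in all, crops included, and the job is handed in when it is done.

Besides the shell and the picture viewer there is one more tool, called after "Call:" as name(argument=value, ...), one argument or row to a line, values as JSON. move_arm: Moves the arm, as the interface text tells. Its arguments: {"type":"object","properties":{"steps":{"type":"array"},"force":{"type":"number"}},"required":["steps"]}

```bash
mkdir -p pics
cat > h.py <<'E'
import numpy as np, cv2
from scipy.spatial.transform import Rotation as R
from station import r, cams, ticket
def cap(n):
    c=cams.capture(n); return c
def pts(c):
    z=c["z_map"]; v,u=np.mgrid[0:z.shape[0],0:z.shape[1]]
    P=np.stack([(u-c["cx"])/c["fx"]*z,-(v-c["cy"])/c["fy"]*z,-z,np.ones_like(z)],-1)
    W=(P@np.array(c["world_from_camera"]).T)[...,:3]; W[z==0]=np.nan; return W
def save(n,im,s=1):
    cv2.imwrite("pics/"+n,cv2.resize(im[...,::-1],None,fx=s,fy=s,interpolation=cv2.INTER_CUBIC))
E
python3 - <<'E'
from h import *
for n in("top","side"):
    c=cap(n); save(n+"1.png",c["img"],1.4); np.savez(n+"1.npz",W=pts(c),img=c["img"]); print({k:v for k,v in c.items() if k not in("img","z_map")})
print(r.read_state(), r.grasp_offset)
E
```

```text
{'fx': 532.4025381433041, 'fy': 532.4025381433041, 'cx': 285.162555644904, 'cy': 213.0937909416458, 'world_from_camera': array([[ 0.01145848,  0.99489538, -0.10025909,  0.43633312],
       [-0.99982744,  0.00993339, -0.01569749,  0.04745591],
       [-0.01462145,  0.10042166,  0.99483753,  1.25661069],
       [ 0.        ,  0.        ,  0.        ,  1.        ]])}
{'fx': 507.9303432500968, 'fy': 507.9303432500968, 'cx': 275.61624933400816, 'cy': 211.1493026397586, 'world_from_camera': array([[-0.99391757,  0.04865213, -0.0987969 ,  0.45441773],
       [-0.11004584, -0.40443427,  0.90792226,  1.01980106],
       [ 0.0042155 ,  0.91327208,  0.40732829,  0.51897183],
       [ 0.        ,  0.        ,  0.        ,  1.        ]])}
{'clock': 0.1, 'qpos': array([ 1.07167810e+00,  5.27814920e-02,  1.40161368e+00,  2.85158100e-06,
        1.68859789e+00, -7.02888495e-02]), 'joint_vel': array([ 0.00044804, -0.00218571, -0.00172765,  0.00056324,  0.00068523,
        0.00011317]), 'joint_efforts': array([ 9.29900889e-04, -3.82579780e+01, -3.60988319e+01, -1.01350640e-04,
        4.76759247e-03, -2.77505029e-05]), 'tcp_pos': array([0.21814454, 0.47724237, 0.23055741]), 'tcp_rot': array([-6.68369193e-01, -3.06926608e+00,  2.10968720e-03]), 'wrist_force': array([-0.55739463,  0.39231624, -0.19244961]), 'ft_torque': array([-0.04186849,  0.01889244,  0.02512301]), 'grip_force': 0.0, 'gripper_width': 1.0023076513982152} 0.0187
```

View pics/top1.png

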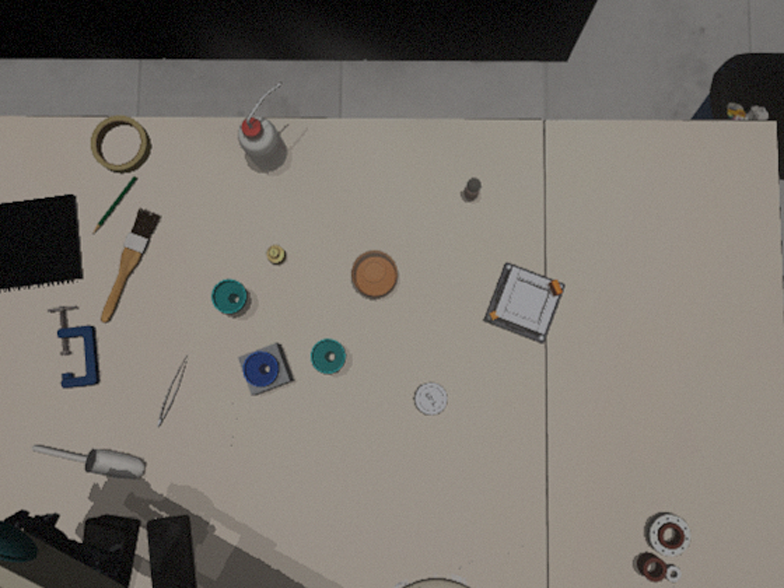

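View pics/side1.png

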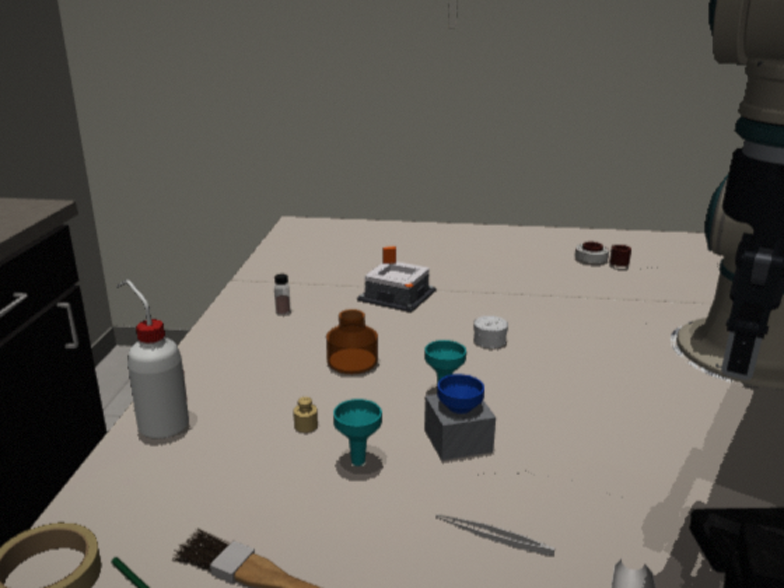

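Top view, funnel-like things: teal at (230,297), teal at (328,357), blue at (262,369) in the grey holder. The blue one fits. Bottle is at (375,274). The tray is at (525,302), with its larger tab at (556,287) and its pouring corner at (493,316). Next I measure and confirm in a crop.

Run:
```python
from h import *
d=np.load("top1.npz"); W=d["W"]; im=d["img"]
hsv=cv2.cvtColor(im,cv2.COLOR_RGB2HSV)
def reg(u,v,rad,zlo,zhi,m=None):
    M=np.zeros(im.shape[:2],bool); M[v-rad:v+rad+1,u-rad:u+rad+1]=1
    M&=(W[...,2]>zlo)&(W[...,2]<zhi)
    if m is not None: M&=m
    return W[M]
def circ(P): 
    (x,y),rr=cv2.minEnclosingCircle(P[:,:2].astype(np.float32)); return np.round([x,y,rr,np.median(P[:,2]),P[:,2].max(),len(P)],4)
table=reg(300,330,5,-1,1); print("table",np.median(table,0))
print("funnel rim",circ(reg(187,264,20,.072,.09)))
print("holder",cv2.minAreaRect(reg(189,264,28,.044,.056)[:,:2].astype(np.float32)))
print("bottle body",circ(reg(268,196,25,.02,.06)),"neck",circ(reg(268,196,25,.072,.09)))
T=reg(375,216,34,.04,.055); print("tray",cv2.minAreaRect(T[:,:2].astype(np.float32)),np.median(T[:,2]))
org=(hsv[...,0]<16)&(hsv[...,1]>150)
B=reg(397,205,12,.05,.1); print("tab",B.mean(0),B.max(0),B.min(0),len(B))
B=reg(352,226,8,.035,.06,org); print("pour",B.mean(0),len(B))
for n,u,v,h in(("can",308,285,.02),("vial",337,135,.02),("weight",197,182,.01),("teal1",164,212,.04),("teal2",235,255,.04)): print(n,circ(reg(u,v,16,h,.09)))
save("crop1.png",np.hstack([im[225:305,145:225],im[176:256,335:415]]),4.9)
```

```text
table [0.29071521 0.02973251 0.00072908]
funnel rim [4.410e-01 2.844e-01 2.830e-02 7.800e-02 8.370e-02 1.120e+02]
holder ((0.44120365381240845, 0.2843005061149597), (0.06610587239265442, 0.06740319728851318), 21.44568634033203)
bottle body [6.001e-01 1.079e-01 3.840e-02 5.160e-02 5.980e-02 6.020e+02] neck [5.997e-01 1.082e-01 1.920e-02 7.970e-02 8.500e-02 9.600e+01]
tray ((0.5559811592102051, -0.13879044353961945), (0.0935748815536499, 0.092863529920578), 69.95208740234375) 0.047541462354780295
tab [ 0.57456643 -0.18055042  0.06699161] [ 0.59006466 -0.16250515  0.08477742] [ 0.55127278 -0.19651802  0.05003362] 99
pour [ 0.53145771 -0.08755968  0.04645618] 4
can [3.961e-01 1.310e-02 2.630e-02 3.210e-02 4.170e-02 4.230e+02]
vial [ 7.431e-01 -5.310e-02  1.300e-02  6.310e-02  7.320e-02  1.400e+02]
weight [6.331e-01 2.751e-01 1.530e-02 2.730e-02 4.460e-02 1.410e+02]
teal1 [5.565e-01 3.406e-01 2.840e-02 5.320e-02 7.490e-02 4.260e+02]
teal2 [4.626e-01 1.789e-01 2.800e-02 5.260e-02 7.600e-02 4.210e+02]
```

View pics/crop1.png

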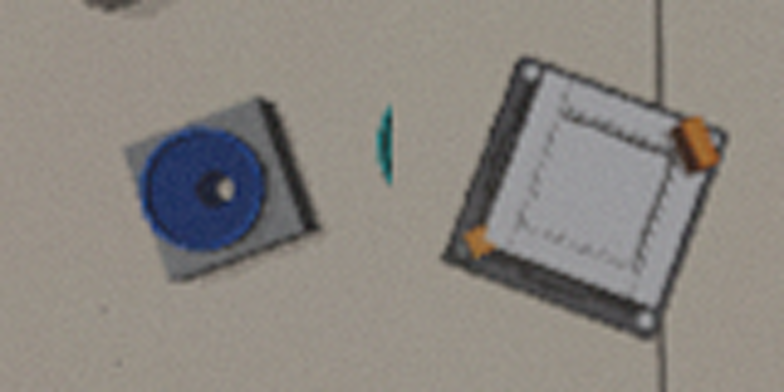

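The crop confirms the blue funnel in the holder (205,190). The tray's upright tab is at (695,145) and its pouring mark at (480,242), opposite. Now I refine the tray pose and plan the first moves.

```bash
cat >> h.py <<'E'
def pose():
    s=r.read_state(); return np.array(s["tcp_pos"]),R.from_rotvec(s["tcp_rot"])
def rows(p1,R1,p0=None,R0=None):
    if p0 is None: p0,R0=pose()
    return np.round(np.r_[R0.inv().apply(np.array(p1)-p0)/.1,(R0.inv()*R1).as_rotvec()/(np.pi/4)],3).tolist()
def tool(ydir,zdir=(0,0,-1)):
    z=np.array(zdir,float); z/=np.linalg.norm(z); y=np.array(ydir,float); y-=z*(y@z); y/=np.linalg.norm(y)
    return R.from_matrix(np.c_[np.cross(y,z),y,z])
E
python3 - <<'E'
from h import *
for cam in("top","side"):
    d=np.load(cam+"1.npz"); W=d["W"]; im=d["img"]
    hsv=cv2.cvtColor(im,cv2.COLOR_RGB2HSV)
    near=(abs(W[...,0]-.556)<.09)&(abs(W[...,1]+.139)<.09)
    org=(hsv[...,0]<16)&(hsv[...,1]>110)
    wh=near&(hsv[...,1]<40)&(hsv[...,2]>110)&(abs(W[...,2]-.0475)<.005)
    for nm,m in(("white",wh),("tabtop",near&org&(W[...,2]>.07)),("orglow",near&org&(W[...,2]<.06)&(W[...,2]>.042))):
        P=W[m]
        if len(P)>3: print(cam,nm,len(P),P.mean(0).round(4),cv2.minAreaRect(P[:,:2].astype(np.float32)))
    f=(abs(W[...,0]-.441)<.035)&(abs(W[...,1]-.284)<.035)&(W[...,2]>.077)&(W[...,2]<.09); P=W[f]; print("funnel",len(P),cv2.minEnclosingCircle(P[:,:2].astype(np.float32)))
    f=(abs(W[...,0]-.6)<.025)&(abs(W[...,1]-.108)<.025)&(W[...,2]>.074)&(W[...,2]<.09); P=W[f]; print("neck",len(P),cv2.minEnclosingCircle(P[:,:2].astype(np.float32)))
p,Q=pose(); print(Q.as_matrix().round(3))
E
```

```text
top white 719 [ 0.556  -0.1387  0.0477] ((0.5579329133033752, -0.14275383949279785), (0.08518754690885544, 0.0865282341837883), 69.08613586425781)
top tabtop 43 [ 0.5758 -0.1832  0.0773] ((0.5764884948730469, -0.1837492287158966), (0.02191758155822754, 0.009915841743350029), 26.511442184448242)
top orglow 15 [ 0.5431 -0.1121  0.0501] ((0.5530847907066345, -0.13157805800437927), (0.011990262195467949, 0.10763242095708847), 24.23322296142578)
funnel 74 ((0.4413224458694458, 0.28451716899871826), 0.028075415641069412)
neck 91 ((0.5996813774108887, 0.10818347334861755), 0.019233515486121178)
side white 262 [ 0.5607 -0.1356  0.0457] ((0.561716616153717, -0.14191633462905884), (0.09457574784755707, 0.0871926099061966), 68.66283416748047)
side tabtop 29 [ 0.5797 -0.1794  0.074 ] ((0.5806308388710022, -0.18158243596553802), (0.023289648815989494, 0.016626667231321335), 22.087629318237305)
side orglow 53 [ 0.5694 -0.1576  0.0521] ((0.5606134533882141, -0.1318780481815338), (0.0218851026147604, 0.11291700601577759), 21.151933670043945)
funnel 59 ((0.44456925988197327, 0.2871228754520416), 0.028604192659258842)
neck 113 ((0.6035192012786865, 0.1113222986459732), 0.02135348506271839)
[[-0.909  0.416 -0.001]
 [ 0.416  0.909 -0.001]
 [ 0.    -0.001 -1.   ]]
```

```bash
cat >> h.py <<'E'
def plan(p1,R1,k,p0=None,R0=None):
    "numbers for k successive calls, straight line"
    if p0 is None: p0,R0=pose()
    w=(R0.inv()*R1).as_rotvec()
    for i in range(k):
        q=p0+(np.array(p1)-p0)/(k-i); Q=R0*R.from_rotvec((R0.inv()*R1).as_rotvec()/(k-i))
        print(rows(q,Q,p0,R0)); p0,R0=q,Q
yd=lambda a:(np.cos(np.radians(a)),np.sin(np.radians(a)),0)
E
python3 - <<'E'
from h import *
T=tool(yd(10)); plan([.4427,.2853,.18],T,3)
E
```

```text
[-0.947, -0.27, 0.169, -0.001, 0.0, 0.411]
[-0.984, 0.044, 0.169, -0.001, 0.0, 0.411]
[-0.919, 0.353, 0.168, -0.001, 0.0, 0.411]
```

Call:
move_arm(
  steps=[
    [0,-0.947,-0.27,0.169,0,0,0.411],
    [0,-0.947,-0.27,0.169,0,0,0.411],
    [0,-0.947,-0.27,0.169,0,0,0.411],
    [0,-0.947,-0.27,0.169,0,0,0.411],
  ],
)

```text
clock: 0.5
tcp_pos: [0.2936, 0.4129, 0.214]
tcp_rot: [-1.155, -2.921, 0.001]
wrist_force: [-1.0, -0.3, -0.0]
gripper_width: 0.998
grip_force: 0.0
```

Call:
move_arm(
  steps=[
    [0,-0.984,0.044,0.169,0,0,0.411],
    [0,-0.984,0.044,0.169,0,0,0.411],
    [0,-0.984,0.044,0.169,0,0,0.411],
    [0,-0.984,0.044,0.169,0,0,0.411],
  ],
)

```text
clock: 0.9
tcp_pos: [0.3678, 0.35, 0.1975]
tcp_rot: [-1.606, -2.699, 0.0]
wrist_force: [-0.4, 0.7, 0.4]
gripper_width: 1.002
grip_force: 0.0
```

Call:
move_arm(
  steps=[
    [0,-0.919,0.353,0.168,0,0,0.411],
    [0,-0.919,0.353,0.168,0,0,0.411],
    [0,-0.919,0.353,0.168,0,0,0.411],
    [0,-0.919,0.353,0.168,0,0,0.411],
    [0,-0.919,0.353,0.168,0,0,0.411],
    [0,-0.919,0.353,0.168,0,0,0.411],
  ],
)

```text
clock: 1.5
tcp_pos: [0.4419, 0.2872, 0.1813]
tcp_rot: [-2.015, -2.41, -0.002]
wrist_force: [0.7, 0.3, 0.5]
gripper_width: 0.999
grip_force: 0.0
```

Run:
```python
from h import *
print(r.read_state()["clock"],r.read_state()["qpos"].round(2),r.read_state()["tcp_pos"])
c=cap("wrist"); W=pts(c); hsv=cv2.cvtColor(c["img"],cv2.COLOR_RGB2HSV)
m=(abs(W[...,0]-.4427)<.04)&(abs(W[...,1]-.285)<.04)&(W[...,2]>.074)&(W[...,2]<.09)
P=W[m]; print(len(P),cv2.minEnclosingCircle(P[:,:2].astype(np.float32)) if len(P) else "")
m=(hsv[...,0]>100)&(hsv[...,0]<130)&(hsv[...,1]>120)&(W[...,2]>.06); P=W[m]; print(len(P),P.min(0),P.max(0))
save("w1.png",c["img"])
T=tool(yd(10)); plan([.4427,.2853,.054],T,2)
```

```text
1.5 [0.51 0.08 1.47 0.   1.59 0.33] [0.44189439 0.28717274 0.18129663]
809 ((0.4429004192352295, 0.2840120494365692), 0.028034484013915062)
173 [0.38348078 0.26539243 0.06007769] [0.46314675 0.31156836 0.25043631]
[-0.009, 0.001, 0.636, 0.0, -0.0, 0.002]
[-0.009, 0.002, 0.636, 0.0, -0.0, 0.002]
```

View pics/w1.png

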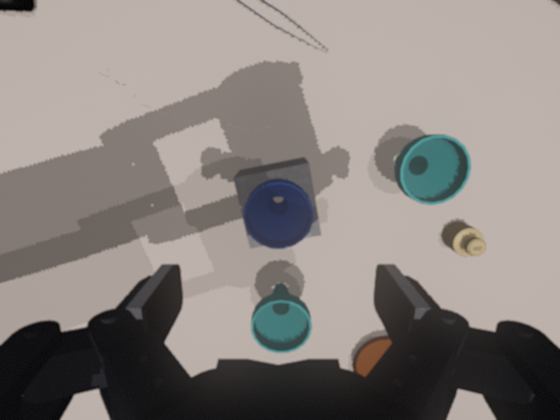

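The wrist view shows the blue funnel (280,213), centred between the fingers, with the near teal one (282,325) clear of them. I go down.

Call:
move_arm(
  steps=[
    [0,0,0,0.32,0,0,0],
    [0,0,0,0.64,0,0,0],
    [0,0,0,0.64,0,0,0],
    [0,0,0,0.64,0,0,0],
  ],
)

```text
clock: 1.95
tcp_pos: [0.4426, 0.2861, 0.1174]
tcp_rot: [-2.019, -2.407, 0.0]
wrist_force: [0.7, -0.3, -0.1]
gripper_width: 0.998
grip_force: 0.0
```

Call:
move_arm(
  steps=[
    [0,0,0,0.25,0,0,0],
    [0,0,0,0.45,0,0,0],
    [0,0,0,0.62,0,0,0],
    [0,0,0,0.62,0,0,0],
    [0,0,0,0.62,0,0,0],
  ],
)

```text
clock: 2.45
tcp_pos: [0.4438, 0.2863, 0.0569]
tcp_rot: [2.019, 2.405, 0.004]
wrist_force: [0.8, -0.2, 0.6]
gripper_width: 1.005
grip_force: 0.0
```

Call:
move_arm(
  steps=[
    [0.6,0,0,0,0,0,0],
    [0.6,0,0,0,0,0,0],
    [0.6,0,0,0,0,0,0],
    [0.6,0,0,0,0,0,0],
    [0.6,0,0,0,0,0,0],
    [0.6,0,0,0,0,0,0],
    [0.6,0,0,0,0,0,0],
    [0.6,0,0,0,0,0,0],
  ],
  force=35,
)

```text
clock: 3.25
tcp_pos: [0.4429, 0.286, 0.0564]
tcp_rot: [-2.02, -2.406, -0.001]
wrist_force: [-4.0, -1.9, 6.6]
gripper_width: 0.64
grip_force: 35.6
```

Call:
move_arm(
  steps=[
    [0.6,0,0,-0.1,0,0,0],
    [0.6,0,0,-0.3,0,0,0],
    [0.6,0,0,-0.5,0,0,0],
    [0.6,0,0,-0.7,0,0,0],
    [0.6,0,0,-1,0,0,0],
    [0.6,0,0,-1,0,0,0],
    [0.6,0,0,-1,0,0,0],
  ],
)

```text
clock: 3.95
tcp_pos: [0.4433, 0.2858, 0.1557]
tcp_rot: [2.02, 2.405, 0.003]
wrist_force: [0.2, -1.2, -1.0]
gripper_width: 0.637
grip_force: 37.1
```

Run:
```python
from h import *
s=r.read_state(); print(s["clock"],s["tcp_pos"],s["wrist_force"],s["gripper_width"],s["grip_force"])
T=tool(yd(10)); plan([.601,.109,.185],T,3)
```

```text
3.95 [0.4432711  0.28578229 0.1557256 ] [ 0.23756459 -1.19188297 -0.97292415] 0.6372391108956912 37.092504984395305
[-0.671, 0.416, -0.097, 0.001, -0.0, -0.0]
[-0.671, 0.416, -0.097, 0.001, -0.0, -0.0]
[-0.671, 0.416, -0.097, 0.001, -0.0, -0.0]
```

Call:
move_arm(
  steps=[
    [0.6,-0.33,0.2,-0.15,0,0,0],
    [0.6,-0.671,0.416,-0.28,0,0,0],
    [0.6,-0.671,0.416,-0.28,0,0,0],
    [0.6,-0.671,0.416,-0.28,0,0,0],
  ],
)

```text
clock: 4.35
tcp_pos: [0.4954, 0.226, 0.1815]
tcp_rot: [-2.022, -2.403, 0.002]
wrist_force: [-0.1, -1.0, -1.7]
gripper_width: 0.641
grip_force: 37.3
```

Call:
move_arm(
  steps=[
    [0.6,-0.33,0.2,0,0,0,0],
    [0.6,-0.671,0.416,0,0,0,0],
    [0.6,-0.671,0.416,0,0,0,0],
    [0.6,-0.671,0.416,0,0,0,0],
  ],
)

```text
clock: 4.75
tcp_pos: [0.5473, 0.1681, 0.1812]
tcp_rot: [-2.019, -2.404, 0.003]
wrist_force: [-0.5, 0.3, -1.1]
gripper_width: 0.643
grip_force: 37.4
```

Call:
move_arm(
  steps=[
    [0.6,-0.33,0.2,0,0,0,0],
    [0.6,-0.6,0.38,0,0,0,0],
    [0.6,-0.671,0.416,0,0,0,0],
    [0.6,-0.671,0.416,0,0,0,0],
    [0.6,-0.671,0.416,0,0,0,0],
  ],
)

```text
clock: 5.25
tcp_pos: [0.5996, 0.1104, 0.1824]
tcp_rot: [-2.018, -2.406, 0.0]
wrist_force: [0.3, -0.1, -0.7]
gripper_width: 0.645
grip_force: 37.5
```

Run:
```python
from h import *
c=cap("side"); W=pts(c); hsv=cv2.cvtColor(c["img"],cv2.COLOR_RGB2HSV); save("s2.png",c["img"][110:290,180:420],3.3)
m=(hsv[...,0]>105)&(hsv[...,0]<130)&(hsv[...,1]>120)&(abs(W[...,0]-.6)<.06)&(abs(W[...,1]-.108)<.06); P=W[m]; print(len(P),P.min(0),P.max(0),P.mean(0))
w=cap("wrist"); V=pts(w); m=(abs(V[...,0]-.6)<.05)&(abs(V[...,1]-.108)<.05)&(V[...,2]>.02)&(V[...,2]<.1); P=V[m]; print("bottle by wrist",len(P)); print(P[::max(1,len(P)//6)].round(3))
p,Q=pose(); print(p); print(rows([.6015,.1088,.125],tool(yd(10))))
```

```text
600 [0.56531724 0.08271507 0.13597724] [0.62880151 0.1414474  0.35148054] [0.60068155 0.11648575 0.18595346]
bottle by wrist 3922
[[0.596 0.145 0.02 ]
 [0.61  0.138 0.05 ]
 [0.585 0.126 0.056]
 [0.61  0.125 0.063]
 [0.581 0.111 0.059]
 [0.573 0.095 0.051]
 [0.634 0.09  0.048]]
[0.59975411 0.11036596 0.18275913]
[-0.019, 0.015, 0.578, -0.0, -0.001, 0.001]
```

View pics/s2.png

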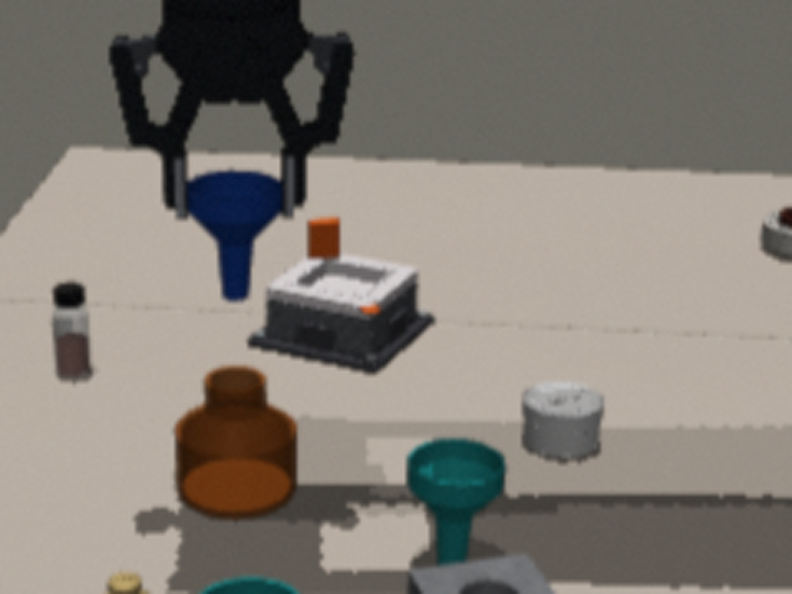

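The side crop shows the funnel held upright (235,235) over the bottle's neck (235,385). I lower it.

Call:
move_arm(
  steps=[
    [0.6,-0.01,0.01,0.2,0,0,0],
    [0.6,-0.01,0.01,0.4,0,0,0],
    [0.6,-0.01,0.01,0.55,0,0,0],
    [0.6,-0.01,0.01,0.7,0,0,0],
    [0.6,-0.01,0.01,0.8,0,0,0],
    [0.6,-0.01,0.01,0.85,0,0,0],
    [0.6,-0.01,0.01,0.9,0,0,0],
    [0.6,-0.01,0.01,0.93,0,0,0],
    [0.6,-0.01,0.01,0.93,0,0,0],
    [0.6,-0.01,0.01,0.93,0,0,0],
  ],
)

```text
clock: 6.35
tcp_pos: [0.602, 0.1081, 0.0902]
tcp_rot: [2.02, 2.405, 0.001]
wrist_force: [-0.9, 1.4, -0.2]
gripper_width: 0.642
grip_force: 37.5
```

Call:
move_arm(
  steps=[
    [0.6,0,0,0.02,0,0,0],
    [0.6,0,0,0.03,0,0,0],
    [0.6,0,0,0.04,0,0,0],
    [0.6,0,0,0.04,0,0,0],
    [0.6,0,0,0.04,0,0,0],
  ],
)

```text
clock: 6.85
tcp_pos: [0.6023, 0.1084, 0.0876]
tcp_rot: [2.019, 2.405, 0.003]
wrist_force: [-3.1, 0.2, 7.3]
gripper_width: 0.641
grip_force: 38.3
```

Call:
move_arm(
  steps=[
    [0.6,0,0,0.01,0,0,0],
    [0.6,0,0,0.02,0,0,0],
    [0.6,0,0,0.02,0,0,0],
  ],
)

```text
clock: 7.15
tcp_pos: [0.6027, 0.1086, 0.0873]
tcp_rot: [2.019, 2.404, 0.005]
wrist_force: [-7.2, 1.1, 15.3]
gripper_width: 0.641
grip_force: 38.9
```

Call:
move_arm(
  steps=[
    [0.5,0,0,0,0,0,0],
    [0.3,0,0,0,0,0,0],
    [0,0,0,0,0,0,0],
    [0,0,0,0,0,0,0],
    [0,0,0,0,0,0,0],
    [0,0,0,0,0,0,0],
  ],
)

```text
clock: 7.75
tcp_pos: [0.6016, 0.108, 0.0834]
tcp_rot: [-2.02, -2.405, 0.0]
wrist_force: [-0.5, -0.4, -0.1]
gripper_width: 0.998
grip_force: 0.0
```

Call:
move_arm(
  steps=[
    [0,0,0,-0.1,0,0,0],
    [0,0,0,-0.3,0,0,0],
    [0,0,0,-0.6,0,0,0],
    [0,0,0,-0.9,0,0,0],
    [0,0,0,-0.9,0,0,0],
    [0,0,0,-0.9,0,0,0],
  ],
)

```text
clock: 8.35
tcp_pos: [0.6021, 0.1081, 0.175]
tcp_rot: [2.019, 2.404, 0.003]
wrist_force: [0.0, -0.2, -0.7]
gripper_width: 0.999
grip_force: 0.0
```

Run:
```python
from h import *
for n in("top","side"):
    c=cap(n); W=pts(c)
    m=(abs(W[...,0]-.602)<.04)&(abs(W[...,1]-.109)<.04)&(W[...,2]>.096)&(W[...,2]<.12); P=W[m]
    if len(P): print(n,len(P),cv2.minEnclosingCircle(P[:,:2].astype(np.float32)),np.median(P[:,2]),P[:,2].max())
    m=(abs(W[...,0]-.601)<.05)&(abs(W[...,1]-.109)<.05)&(W[...,2]>.02)&(W[...,2]<.058); P=W[m]; print(n,"body",len(P),cv2.minEnclosingCircle(P[:,:2].astype(np.float32)))
    if n=="side": save("s3.png",c["img"][180:300,180:340],4)
p,Q=pose(); print(p)
x=yd(-66); tab=np.array([.5777,-.1829,.0475]); T=tool(yd(-66)); plan(tab+[0,0,.10],T,3)
```

```text
top 37 ((0.5980668067932129, 0.1078934594988823), 0.027679815888404846) 0.10813931993941384 0.1139327597724269
top body 208 ((0.5995859503746033, 0.10791990160942078), 0.03788480907678604)
side 308 ((0.6040452718734741, 0.11083245277404785), 0.030774878337979317) 0.10247228505822956 0.11047932597376037
side body 783 ((0.6046671867370605, 0.11363355815410614), 0.0391625314950943)
[0.60124564 0.10803248 0.17270504]
[-0.942, -0.245, 0.084, -0.001, 0.0, 0.563]
[-0.956, 0.181, 0.084, -0.001, 0.0, 0.563]
[-0.787, 0.573, 0.084, -0.001, 0.0, 0.563]
```

View pics/s3.png

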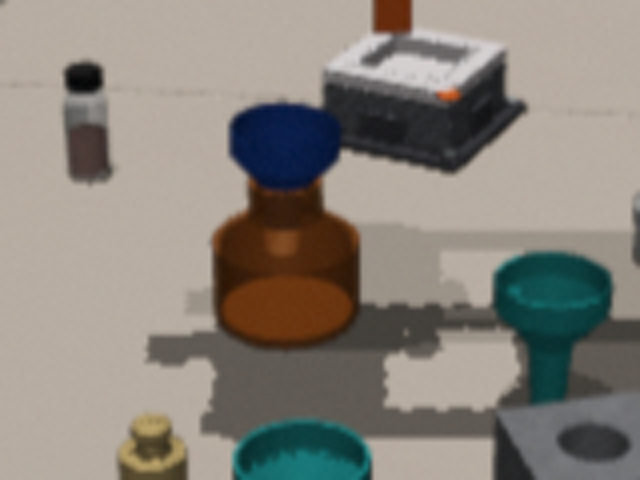

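The crop shows the blue funnel upright in the neck (285,145), its rim at 0.108–0.110 m, and the bottle unmoved. On to the tab.

Call:
move_arm(
  steps=[
    [0,-0.45,-0.12,0,0,0,0.2],
    [0,-0.942,-0.245,0.084,0,0,0.563],
    [0,-0.942,-0.245,0.084,0,0,0.563],
    [0,-0.942,-0.245,0.084,0,0,0.563],
  ],
)

```text
clock: 8.85
tcp_pos: [0.5931, 0.0098, 0.1637]
tcp_rot: [-2.501, -1.898, 0.003]
wrist_force: [-0.4, 0.8, 0.4]
gripper_width: 1.002
grip_force: 0.0
```

Call:
move_arm(
  steps=[
    [0,-0.956,0.181,0.084,0,0,0.563],
    [0,-0.956,0.181,0.084,0,0,0.563],
    [0,-0.956,0.181,0.084,0,0,0.563],
    [0,-0.956,0.181,0.084,0,0,0.563],
  ],
)

```text
clock: 9.25
tcp_pos: [0.5857, -0.086, 0.1561]
tcp_rot: [-2.853, -1.311, 0.001]
wrist_force: [0.4, 0.2, -0.0]
gripper_width: 1.001
grip_force: 0.0
```

Call:
move_arm(
  steps=[
    [0,-0.787,0.573,0.084,0,0,0.563],
    [0,-0.787,0.573,0.084,0,0,0.563],
    [0,-0.787,0.573,0.084,0,0,0.563],
    [0,-0.787,0.573,0.084,0,0,0.563],
    [0,-0.787,0.573,0.084,0,0,0.563],
    [0,-0.787,0.573,0.084,0,0,0.563],
    [0,-0.787,0.573,0.084,0,0,0.563],
  ],
)

```text
clock: 9.95
tcp_pos: [0.5784, -0.1818, 0.1487]
tcp_rot: [-3.072, -0.659, -0.0]
wrist_force: [-0.6, 0.4, -0.1]
gripper_width: 1.002
grip_force: 0.0
```

Run:
```python
from h import *
s=r.read_state(); print(s["qpos"].round(2))
c=cap("wrist"); W=pts(c); im=c["img"]; hsv=cv2.cvtColor(im,cv2.COLOR_RGB2HSV)
near=(abs(W[...,0]-.56)<.09)&(abs(W[...,1]+.14)<.09); org=(hsv[...,0]<16)&(hsv[...,1]>110)
for nm,m in(("tabtop",near&org&(W[...,2]>.072)&(W[...,2]<.084)),("white",near&(hsv[...,1]<40)&(hsv[...,2]>110)&(abs(W[...,2]-.0475)<.004)),("low",near&org&(abs(W[...,2]-.047)<.006))):
    P=W[m]
    if len(P)>3: print(nm,len(P),P.mean(0).round(4),cv2.minAreaRect(P[:,:2].astype(np.float32)))
p,Q=pose(); print(p,Q.as_matrix()[:,1]); save("w2.png",im)
```

```text
[-0.37  0.32  1.27  0.    1.56  0.78]
tabtop 392 [ 0.5803 -0.1844  0.0774] ((0.5795636177062988, -0.18456090986728668), (0.023014431819319725, 0.008356435224413872), 24.564271926879883)
white 5229 [ 0.563  -0.1349  0.0476] ((0.5600544214248657, -0.14400212466716766), (0.08569301664829254, 0.08671857416629791), 69.45721435546875)
low 172 [ 0.5353 -0.088   0.0476] ((0.5351511836051941, -0.08791843801736832), (0.011275851167738438, 0.010084631852805614), 22.302881240844727)
[ 0.57831404 -0.18199159  0.14866237] [ 4.09176217e-01 -9.12455378e-01  8.48060183e-05]
```

View pics/w2.png

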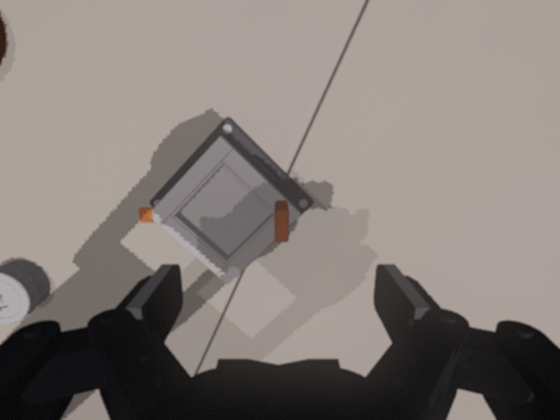

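The wrist view shows the tab (282,221) between the fingers and the pouring mark at (147,215). The tab measures (0.579,-0.184), heading -65.6°.

Run:
```python
from h import *
print(rows([.579,-.184,.052],tool(yd(-65.6))))
```

```text
[-0.002, 0.021, 0.967, 0.0, -0.0, -0.005]
```

Call:
move_arm(
  steps=[
    [0.4,0,0.02,0.2,0,0,0],
    [0.4,0,0.02,0.4,0,0,0],
    [0.4,0,0.02,0.6,0,0,0],
    [0.4,0,0.02,0.75,0,0,0],
    [0.4,0,0.02,0.85,0,0,0],
    [0.4,0,0.02,0.92,0,0,0],
    [0.4,0,0.02,0.96,0,0,0],
    [0.4,0,0.02,0.96,0,0,0],
    [0.4,0,0.02,0.96,0,0,0],
  ],
)

```text
clock: 10.9
tcp_pos: [0.5792, -0.1849, 0.0532]
tcp_rot: [3.073, 0.652, 0.002]
wrist_force: [0.9, -0.4, 0.3]
gripper_width: 0.599
grip_force: 0.0
```

Call:
move_arm(
  steps=[
    [0.8,0,0,0,0,0,0],
    [0.8,0,0,0,0,0,0],
    [0.8,0,0,0,0,0,0],
    [1,0,0,0,0,0,0],
    [1,0,0,0,0,0,0],
    [1,0,0,0,0,0,0],
    [1,0,0,0,0,0,0],
    [1,0,0,0,0,0,0],
    [1,0,0,0,0,0,0],
    [1,0,0,0,0,0,0],
  ],
  force=40,
)

```text
clock: 11.9
tcp_pos: [0.5789, -0.1847, 0.0525]
tcp_rot: [-3.073, -0.652, -0.0]
wrist_force: [-0.3, 0.8, 1.9]
gripper_width: 0.109
grip_force: 41.7
```

Call:
move_arm(
  steps=[
    [1,0,-0.004,-0.035,-0.044,0,0],
    [1,0,-0.008,-0.069,-0.089,0,0],
    [1,0,-0.014,-0.103,-0.133,0,0],
    [1,0,-0.02,-0.137,-0.178,0,0],
    [1,0,-0.028,-0.17,-0.222,0,0],
    [1,0,-0.037,-0.204,-0.267,0,0],
    [1,0,-0.048,-0.237,-0.311,0,0],
    [1,0,-0.059,-0.27,-0.356,0,0],
    [1,0,-0.072,-0.302,-0.4,0,0],
    [1,0,-0.085,-0.334,-0.444,0,0],
    [1,0,-0.1,-0.365,-0.489,0,0],
    [1,0,-0.1,-0.365,-0.489,0,0],
    [1,0,-0.1,-0.365,-0.489,0,0],
  ],
  force=70,
)

```text
clock: 13.2
tcp_pos: [0.5753, -0.1757, 0.0898]
tcp_rot: [2.702, 0.574, 0.114]
wrist_force: [-0.2, -0.8, -0.9]
gripper_width: 0.104
grip_force: 70.3
```

Run:
```python
from h import *
s=r.read_state(); print(s["qpos"].round(2),s["wrist_force"],s["ft_torque"]); p,Q=pose(); print(p,Q.as_matrix().round(3))
c=cap("side"); save("s4.png",c["img"][150:270,220:380],4)
```

```text
[-0.22  0.2   1.57 -0.34  1.16  1.04] [-0.15809607 -0.75428933 -0.86584512] [0.19097497 0.06484854 0.01751638]
[ 0.57526706 -0.17571507  0.08983141] [[ 0.914  0.376  0.154]
 [ 0.406 -0.847 -0.343]
 [ 0.001  0.376 -0.927]]
```

View pics/s4.png

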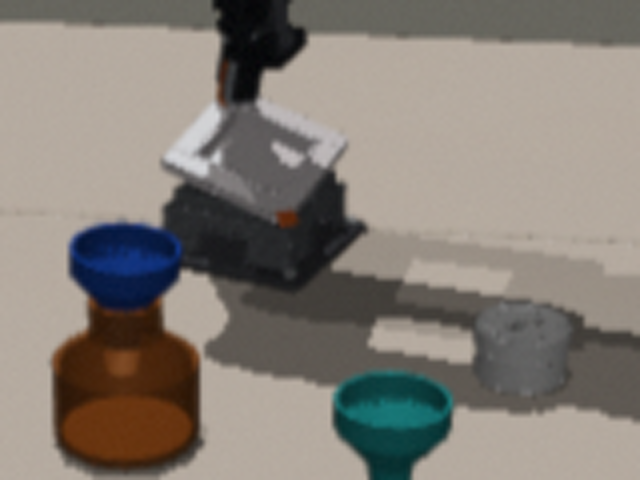

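The crop shows the tab end raised, with the orange pouring corner (288,217) still on the stack. Now I lift.

Call:
move_arm(
  steps=[
    [1,0,0.03,-0.07,0,0,0],
    [1,0,0.075,-0.185,0,0,0],
    [1,0,0.15,-0.37,0,0,0],
    [1,0,0.225,-0.556,0,0,0],
    [1,0,0.3,-0.74,0,0,0],
    [1,0,0.376,-0.927,0,0,0],
    [1,0,0.376,-0.927,0,0,0],
    [1,0,0.376,-0.927,0,0,0],
  ],
)

```text
clock: 14.05
tcp_pos: [0.575, -0.1759, 0.1895]
tcp_rot: [2.703, 0.573, 0.113]
wrist_force: [-0.7, -0.2, -1.1]
gripper_width: 0.102
grip_force: 70.3
```

Run:
```python
from h import *
p,Q=pose(); M=Q.as_matrix(); print(p,r.read_state()["wrist_force"],r.read_state()["gripper_width"])
tip=p-M[:,1]*.111+M[:,2]*.005; print("tip pred",tip)
for n in("top","side","wrist"):
    c=cap(n); W=pts(c); hsv=cv2.cvtColor(c["img"],cv2.COLOR_RGB2HSV); L=(W-p)@M
    org=(hsv[...,0]<16)&(hsv[...,1]>110); near=(np.abs(W-tip)<.03).all(-1)
    P=L[near&org]
    if len(P): print(n,"pour mark, tool frame",len(P),P.mean(0).round(4),P.min(0).round(4))
    t=(hsv[...,1]<40)&(L[...,1]<.01)&(L[...,1]>-.12)&(abs(L[...,0])<.06)&(abs(L[...,2]-.005)<.02)
    P=L[t]
    if len(P)>50:
        P=P[abs(P[:,2]-np.median(P[:,2]))<.006]; A=np.c_[P[:,:2],np.ones(len(P))]; k=np.linalg.lstsq(A,P[:,2],rcond=None)[0]; print(" plane",len(P),k.round(4))
# target: pitch 30, heading same
def target(tip,pitch,head):
    a=np.radians(pitch); h=np.array(yd(head)); x=h*np.cos(a)+[0,0,np.sin(a)]; z=-h*np.sin(a)+np.array([0,0,np.cos(a)])
    return np.array(tip)+.111*x+.005*z, tool(x,-z)
P1,Q1=target([.6015,.1085,.175],30,-65.6); print(P1); plan(P1,Q1,3)
```

```text
[ 0.57499367 -0.17589144  0.18948706] [-0.74160734 -0.1932622  -1.07995273] 0.1023160353155062
tip pred [ 0.5340607  -0.0835405   0.14320751]
side pour mark, tool frame 16 [ 0.0016 -0.1073  0.0076] [-0.0048 -0.1141  0.0038]
 plane 597 [ 0.0033 -0.0008  0.0087]
wrist pour mark, tool frame 401 [-0.0005 -0.1071  0.0067] [-0.0068 -0.1128  0.005 ]
 plane 11345 [-0.0095  0.0114  0.0081]
[0.64017848 0.02323376 0.23483013]
[0.469, -0.42, -0.34, -0.06, 0.002, -0.003]
[0.471, -0.403, -0.359, -0.06, 0.002, -0.003]
[0.472, -0.385, -0.376, -0.06, 0.002, -0.003]
```

Call:
move_arm(
  steps=[
    [1,0.1,-0.1,-0.17,-0.03,0,0],
    [1,0.22,-0.2,-0.3,-0.06,0,0],
    [1,0.35,-0.31,-0.34,-0.06,0,0],
    [1,0.469,-0.42,-0.34,-0.06,0,0],
    [1,0.469,-0.42,-0.34,-0.06,0,0],
  ],
)

```text
clock: 14.7
tcp_pos: [0.5968, -0.1079, 0.2027]
tcp_rot: [2.659, 0.567, 0.12]
wrist_force: [0.5, 0.2, -1.5]
gripper_width: 0.099
grip_force: 70.3
```

Call:
move_arm(
  steps=[
    [1,0.12,-0.1,-0.09,-0.02,0,0],
    [1,0.24,-0.2,-0.18,-0.03,0,0],
    [1,0.36,-0.3,-0.27,-0.045,0,0],
    [1,0.471,-0.403,-0.359,-0.06,0,0],
    [1,0.471,-0.403,-0.359,-0.06,0,0],
  ],
)

```text
clock: 15.2
tcp_pos: [0.6191, -0.042, 0.22]
tcp_rot: [2.612, 0.557, 0.135]
wrist_force: [0.3, -0.1, 0.4]
gripper_width: 0.101
grip_force: 70.3
```

Call:
move_arm(
  steps=[
    [1,0.12,-0.1,-0.09,-0.02,0,0],
    [1,0.24,-0.2,-0.19,-0.03,0,0],
    [1,0.36,-0.3,-0.28,-0.045,0,0],
    [1,0.44,-0.36,-0.35,-0.06,0,0],
    [1,0.472,-0.385,-0.376,-0.06,0,0],
    [1,0.472,-0.385,-0.376,-0.06,0,0],
    [1,0.472,-0.385,-0.376,-0.06,0,0],
  ],
)

```text
clock: 15.9
tcp_pos: [0.6409, 0.0222, 0.236]
tcp_rot: [2.567, 0.543, 0.145]
wrist_force: [0.5, -0.3, -0.5]
gripper_width: 0.103
grip_force: 70.3
```

Run:
```python
from h import *
p,Q=pose(); M=Q.as_matrix(); print(p,r.read_state()["qpos"].round(2),M[:,1].round(3))
tip=p-M[:,1]*.111+M[:,2]*.006; print("tip pred",tip)
for n in("top","side","wrist"):
    c=cap(n); W=pts(c); hsv=cv2.cvtColor(c["img"],cv2.COLOR_RGB2HSV)
    f=(hsv[...,0]>105)&(hsv[...,0]<130)&(hsv[...,1]>100)&(abs(W[...,2]-.107)<.008)&(abs(W[...,0]-.6)<.04)&(abs(W[...,1]-.108)<.04)
    if f.sum()>10: print(n,"funnel",f.sum(),cv2.minEnclosingCircle(W[f][:,:2].astype(np.float32)))
    org=(hsv[...,0]<16)&(hsv[...,1]>110); near=(np.abs(W-tip)<.02).all(-1)
    if (near&org).any(): print(n,"mark",W[near&org].mean(0),(near&org).sum())
```

```text
[0.64092541 0.02218562 0.23603553] [ 0.19  0.28  1.21 -0.51  1.53  1.34] [ 0.351 -0.791  0.501]
tip pred [0.60321092 0.10722493 0.1751838 ]
side funnel 225 ((0.6019266247749329, 0.11037465929985046), 0.030351243913173676)
side mark [0.60634459 0.10396105 0.17682764] 24
wrist funnel 1105 ((0.6021217107772827, 0.10789774358272552), 0.027937572449445724)
wrist mark [0.60543989 0.10323074 0.17849424] 428
```

Call:
move_arm(
  steps=[
    [1,0,-0.04,0.07,0,0,0],
    [1,0,-0.08,0.14,0,0,0],
    [1,0,-0.12,0.21,0,0,0],
    [1,0,-0.15,0.26,0,0,0],
    [1,0,-0.165,0.285,0,0,0],
    [1,0,-0.165,0.285,0,0,0],
    [1,0,-0.165,0.285,0,0,0],
    [1,0,-0.165,0.285,0,0,0],
    [1,0,-0.165,0.285,0,0,0],
    [1,0,-0.165,0.285,0,0,0],
  ],
)

```text
clock: 17.05
tcp_pos: [0.6412, 0.023, 0.2036]
tcp_rot: [2.567, 0.544, 0.147]
wrist_force: [-0.0, 0.0, -1.0]
gripper_width: 0.098
grip_force: 70.3
```

Run:
```python
from h import *
p,Q=pose(); M=Q.as_matrix(); s=r.read_state(); print(p,np.abs(s["joint_vel"]).max())
tip=p-M[:,1]*.111+M[:,2]*.006; print("tip pred",tip)
c=cap("wrist"); W=pts(c); hsv=cv2.cvtColor(c["img"],cv2.COLOR_RGB2HSV)
f=(hsv[...,0]>105)&(hsv[...,0]<130)&(hsv[...,1]>100)&(abs(W[...,2]-.107)<.008); print(cv2.minEnclosingCircle(W[f][:,:2].astype(np.float32)))
c=cap("side"); save("s5.png",c["img"][110:290,180:420],3.3)
```

```text
[0.64115827 0.02299709 0.20358563] 0.0028411417514796616
tip pred [0.60343591 0.10801856 0.14271387]
((0.6020172834396362, 0.1080903485417366), 0.0282234288752079)
```

View pics/s5.png

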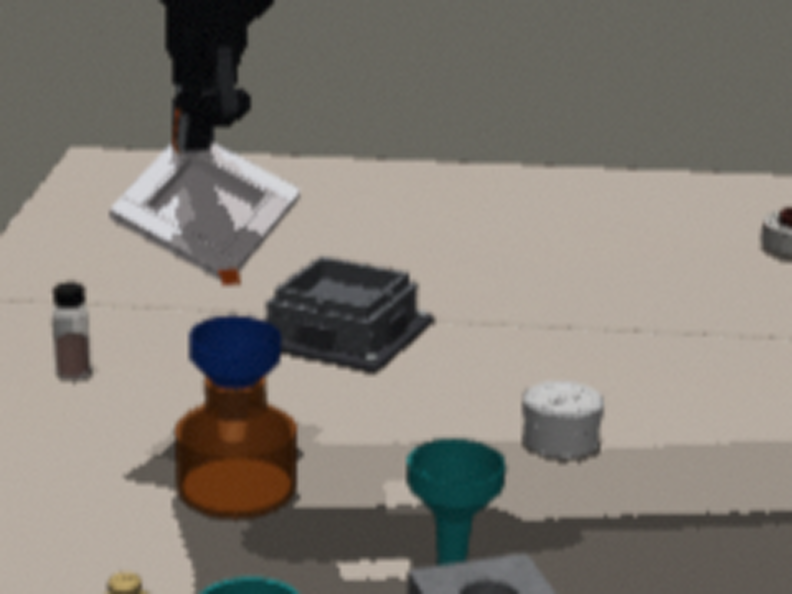

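The side crop shows the pouring corner (230,276) over the funnel mouth (235,335), about 34 mm above it by my measurement. The tray slopes about 30° and the bystanders stand where they were. I hand in.

```bash
python3 -c "
from station import ticket
print(ticket.hand_in())"
```

```text
the job is handed in; nothing more can be done
None
```

The job is handed in after about 17 s of arm time, verdict not shown: the blue funnel sits upright and fully down in the bottle's neck, the tray was peeled tab first, and it is held still at about 30° with its pouring corner about 34 mm above the funnel's mouth.

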